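# Gauge a bamboo yoga block in the beam caliper

### The arm

A 6-joint arm with a two-finger parallel gripper is mounted at the origin on the work surface. World frame = base frame: x ahead of the robot, y to its left, z up, the work surface at z = 0. Lengths are in mm, angles in rad, forces in N, time in s.
With the tool pointing down it reaches from about 375 to 975 mm from the base axis. Payload 3.8 kg.
Tool frame: the origin (TCP) lies midway between the tips of the shut fingers; the grasp point (between the pads) lies 19 mm behind it; z points along the fingers, y is the line along which they close (so a half turn about z gives the same grasp; the last joint's range is limited). The gripper opens to 85 mm and grips with 20 to 120 N. Pads are 22 mm wide; open, the fingers measure 114 mm over their backs; the gripper's body (76 mm by 85 mm) begins 54 mm behind the grasp point. The pads swing forward as they close: fully open they stand 13 mm farther back than shut.
Start: joints at [1.084, 0.264, 1.604, -0, 1.274, -0.037], TCP at [293.477, 607.856, 231.28] pointing down, gripper open.
Joint ranges: [-2.63, 2.63], [-0.94, 2.18], [0.31, 2.57], [-1.31, 4.45], [0, 2.66], [-2.55, 2.55]. Speed limits (rad/s): [2.57, 2.57, 3.14, 3.14, 3.14, 3.14].

### API

Orientations are given as a 3x3 rotation matrix whose columns are the frame's x, y, z axes.
In Python, from plant import state, get_image, sign_off gives the robot as it stands.
- The arm moves only by the shell command python3 -m inch 'ROWS' [FORCE]. ROWS is JSON, a list of rows, each a list of 5 numbers: the shift along the tool's x, y, z in units of 25 mm (1.0 is 25 mm), then the turn about the tool's z in units of 5 degrees (1.0 is 5 degrees), then the finger opening in mm, from 0 to 85.4. A call has 1 to 8 rows; each row shifts and turns the commanded pose from where the row before left it, along the tool's axes as they then stand; what a row does not reach is not made up. A row lasts 1/12 s, in which the tool goes at most 41.7 mm and 7.16 degrees, less where a joint would pass 70% of its speed; a pose out of reach is approached as far as the arm can. A call is refused whole if a number of a shift passes 1 or a number of a turn 1, either way. A call with a gripper value outside its range is refused whole. The fingers move at their own pace and stop on an object; FORCE is the grip in N (left out, the last holds). Time passes only in rows, so rows that do not move let the fingers close. It gives the time, the measured TCP pose, the force, the opening and the grip force at its end, in the units of the state.
- state(): the state, without advancing time (a new reading comes with each control period).
- get_image(name): name is "scene" or "top" or "wrist"; returns a dict with "image" (384x512x3 uint8, red, green, blue), "depth" (384x512 float32, mm along the optical axis (not along the pixel's ray), 0 where there is no reading), "camera_matrix" (3x3 intrinsics, pixels), "k1" (the pictures are not rectified: a ray, as slopes to the right and down, at radius r is drawn at 1 + k1 r^2 times it, then the intrinsics apply), "R" (3x3) and "t" (3): a world point X has camera coordinates R X + t. Camera axes: x right, y down, z forward; pixel columns grow to the right and rows downward; lengths in mm; the calibration is good to about 2 mm. A picture is of the moment at which its call begins.
- sign_off(): hands the job in; it is judged then, once.
The state is a dict: "t": time; "q": joint angles; "qd": joint speeds; "joint_efforts": joint torques, N m; "ee_pos": TCP position; "eef_rot": TCP orientation; "ft_force": force on the tool from outside, world axes, zero at the start; "moment": the same for the moment, N m; "finger_gap": finger opening in mm; "finger_force": force on a finger pad.
Only numpy, scipy, OpenCV 4.12 (cv2) and the standard library are available. Lean on these libraries where they do the work, as an engineer would, in place of code of your own. Each camera call takes 0.05 s, during which the arm holds its last target. There are 200 camera calls.

### The job

Measure the thickness of the bamboo block: stand it on its long edge between the caliper's two jaws, with its middle about opposite the rounded nose of the sliding jaw, and let go of it. Then slide the jaw closed until the block is gently but firmly clamped flat against the fixed jaw; do not force it, because a racked (tilted) jaw spoils the reading. Let go and leave the jaw closed on the block, and leave the other things on the shelf alone.

Things in the scene. Friction and masses are not known exactly. Their poses are not given: they have to be found in the camera images.
- caliper: Aluminium beam caliper, fixed flat on the shelf. Origin on the shelf under the beam's centre line, level with the fixed jaw's face; +y along the beam in the opening direction, z up; both jaws stick out to -x. Beam 30 mm wide, y -40..260 mm, top at 36 mm; feet 60 mm wide. The block stands on bare shelf between the jaws: x -135, y 37 mm is a good place for its middle.
- anvil: The fixed jaw, part of the caliper, same origin and axes. A steel bar 20 mm thick; its flat measuring face is the plane y = 0, reaching from the beam to x = -170 mm, 8 to 42 mm above the shelf (48 mm near the beam, x -25..25 mm).
- caliper_slide (a joint): Caliper opening in m: from the fixed jaw's face to the tip of the sliding jaw's nose (0 = shut, at most 0.17; starts at 0.12 to 0.145). The slide moves along the beam against a friction of about 2.5 N (plus 4 N per m/s) and stays where it is left, so a block that was clamped stays lightly held after release.
- tab (a point): Point 68 mm above the shelf in the black thumb tab on the sliding carriage. Tab: upright, 16 mm thick along the beam, 34 mm wide across it, 46 to 86 mm above the shelf; grasp it from above across its 16 mm. Axes as the caliper's. It stands 30 mm farther along +y than the nose tip, on the beam's centre line. Carriage: 60 mm along the beam (tab in its middle), 46 mm wide, top at 46 mm.
- caliper_jaw: The sliding jaw: steel arm 16 mm thick, out to x -140 mm, 12 to 38 mm above the shelf. Origin on the beam's centre line at shelf height, level with the nose tip; x axis parallel to the caliper's x while true. Springy play about the vertical at the beam: tilts about 1.5 mrad (0.18 mm at the nose) per newton on the nose; racked beyond 13 mrad, about 8 N.
- nose (a point): Tip of the sliding jaw's rounded nose, an upright half-round of 8 mm radius, 10 to 40 mm above the shelf, that faces the fixed jaw; 120 mm from the beam's centre line (x = -120 mm in the caliper's frame). Only the nose touches the block.
- block: Light bamboo block standing on its long edge, 200 mm long (x), 100 mm high (z), about 0.25 kg. Its thickness (y) differs from block to block, 44 to 60 mm: that is what the caliper is to tell. Origin on its underside, half-way along, 22 mm in from the -y face (22 to 38 mm from the +y face). Pushed, it slides at about 1.5 to 2.5 N: the force rises in steps (slide alone, block sliding, clamped).
- vase: Bystander: black ceramic vase, 104 mm wide, 190 mm tall; origin at the centre of its underside.
- bell: Bystander: stainless steel hand bell with an upright dark wooden handle, 68 mm wide, 90 mm tall; origin at the centre of its underside.
- flask: Bystander: aluminium flask with black twist cap, 66 mm wide, 210 mm tall; origin at the centre of its underside.
- bowl: Bystander: white ceramic bowl, 100 mm wide, 45 mm tall; origin at the centre of its underside.
- jar: Bystander: squat amber glass candle jar, 60 mm wide, 50 mm tall; origin at the centre of its underside.
- fan: Bystander, fixed: white plastic table fan, 150 mm wide, 240 mm tall; origin at the centre of its underside.
There are look-alikes about, which are no part of the job. Several things look just like the block: the one meant starts farthest to the robot's right.

How it is judged:
By the outcome, as a careful person would: the job done as asked, in the order asked, and still so for the second after the job is handed in, with the robot touching nothing.
It also fails if it takes over 61 s, if anything falls off the work surface, if the arm or the gripper's body presses on something with over 40 N, if the wrist force passes 120 N, or if a joint passes its speed limit or range.

## Working session

There is one attempt and no reset: what is moved stays moved. The work goes in short steps, Python scripts to look and compute and a shell command to move; the robot and the scene stay as the last step left them, time stands still between calls to the robot, and variables do not carry over. Pictures are saved under pics/ and viewed, at most 10 in all, crops included, and the job is handed in when it is done.

```bash
ls; mkdir -p pics
python3 - <<'E'
from plant import state,get_image
import cv2,numpy as np
s=state();print(s['t'],s['ee_pos'],np.round(s['eef_rot'],3).tolist(),s['finger_gap'])
for n in('scene','top'):
    g=get_image(n);np.savez(f'{n}0.npz',**g)
    cv2.imwrite(f'pics/{n}0.png',g['image'][:,:,::-1]);print(n,g['R'].tolist(),g['t'],g['k1'],g['camera_matrix'].tolist())
E
```

```text
pics
0.0 [293.15156012 607.20268287 229.94675847] [[-0.901, 0.435, -0.001], [0.435, 0.901, -0.002], [0.0, -0.002, -1.0]] 85.44818439051615
scene [[0.897497839176587, 0.44064341591734274, -0.018193644001504052], [0.3231487242443995, -0.6851395764821557, -0.6528082894365461], [-0.30012086014233463, 0.5800147763174212, -0.7573046471274802]] [-476.69174207 -149.31709163 1363.67821316] 0.017750123342045468 [[352.53686288834837, 0.0, 257.829883602028], [0.0, 352.53686288834837, 193.43729382223114], [0.0, 0.0, 1.0]]
top [[-0.006086519373059719, -0.9998105374991977, -0.01848900720664051], [-0.9970065173291826, 0.007492515906552119, -0.07695366533521848], [0.07707761468193025, 0.017965280709076055, -0.9968632253243109]] [ -12.13369138  538.9741175  1399.11947055] 0.015043771410015195 [[433.62925989341386, 0.0, 259.8623743543389], [0.0, 433.62925989341386, 190.86010950437515], [0.0, 0.0, 1.0]]
```

View pics/scene0.png

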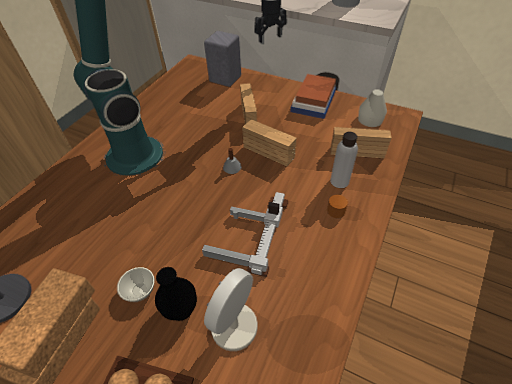

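View pics/top0.png

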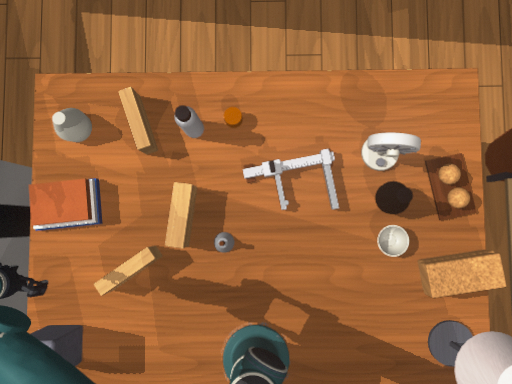

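The top view shows three bamboo-like candidates, at (135,118), (179,215) and (126,270); the cork brick at (463,273) is a different material. I choose (179,215), the rightmost of the three. The caliper beam runs from (248,172) to (332,157), with the fixed jaw at (332,180), the nose at about (284,207) and the tab at about (272,167).

```bash
cat > h.py <<'E'
import numpy as np,cv2
from plant import state,get_image
def rays(g,uv):
    K=g['camera_matrix'];k=float(g['k1'])
    p=cv2.undistortPoints(np.float64(uv).reshape(-1,1,2),K,np.array([k,0,0,0,0.])).reshape(-1,2)
    return np.c_[p,np.ones(len(p))]
def plane(g,uv,z):
    R=g['R'];d=rays(g,uv)@R;c=-R.T@g['t']
    return c+d*((z-c[2])/d[:,2])[:,None]
def cloud(g):
    h,w=g['depth'].shape;v,u=np.mgrid[:h,:w]
    d=rays(g,np.c_[u.ravel(),v.ravel()])*g['depth'].reshape(-1,1)
    return ((d-g['t'])@g['R']).reshape(h,w,3)
E
python3 - <<'E'
from h import *
g=dict(np.load('top0.npz'));P=cloud(g);hsv=cv2.cvtColor(g['image'],cv2.COLOR_RGB2HSV)
Z=P[:,:,2]
for n,(u0,u1,v0,v1) in dict(A=(110,160,80,155),B=(155,205,170,260),C=(85,165,235,300)).items():
    m=np.zeros(Z.shape,np.uint8);m[v0:v1,u0:u1]=((Z>85)&(Z<115))[v0:v1,u0:u1]
    k,l,st,c=cv2.connectedComponentsWithStats(m);i=1+np.argmax(st[1:,4]);pts=P[l==i]
    print(n,st[i],pts[:,2].mean(),cv2.minAreaRect(np.float32(pts[:,:2])))
# caliper cloud
m=np.zeros(Z.shape,bool);m[140:215,240:345]=True
for lo,hi in((25,41),(41,55),(70,95)):
    q=P[m&(Z>lo)&(Z<hi)];print(lo,len(q),cv2.minAreaRect(np.float32(q[:,:2])))
c=g['image'][140:260,150:350,::-1];cv2.imwrite('pics/crop.png',cv2.resize(c,None,fx=4,fy=4,interpolation=cv2.INTER_CUBIC))
E
```

```text
A [118  87  33  63 923] 99.2299884497885 ((767.5975341796875, 378.0890808105469), (200.21751403808594, 45.808719635009766), 18.879610061645508)
B [ 165  182   28   66 1252] 99.068029629225 ((462.54559326171875, 236.66500854492188), (59.493919372558594, 199.8412628173828), 82.17669677734375)
C [ 94 246  62  50 977] 99.25835119901191 ((290.6622314453125, 400.58941650390625), (46.62096405029297, 203.01145935058594), 34.933143615722656)
25 953 ((567.339599609375, -110.97651672363281), (193.08523559570312, 298.5721740722656), 3.9731359481811523)
41 497 ((561.2815551757812, -121.79069519042969), (192.4697723388672, 260.66033935546875), 7.815836429595947)
70 55 ((614.8655395507812, -53.52595901489258), (33.7572135925293, 15.304076194763184), 10.708846092224121)
```

View pics/crop.png

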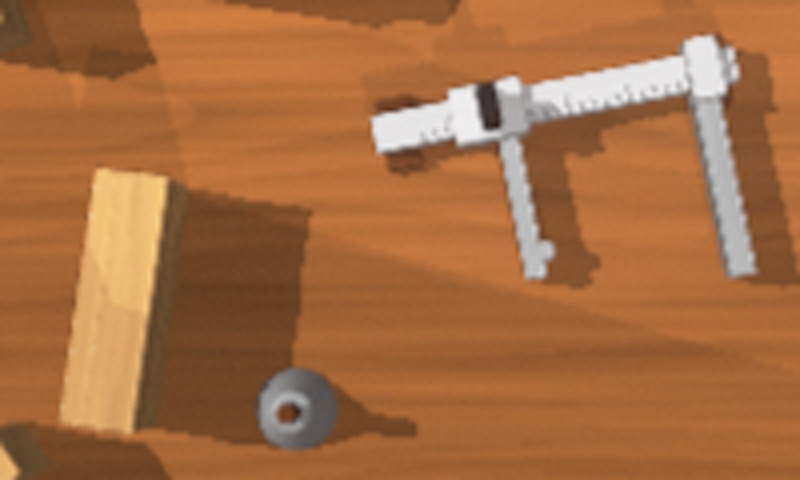

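The crop confirms the choice: B, with its top at crop (115,300), is the bamboo block. The caliper is at upper right, with the tab at crop (487,105), nose at (550,250) and anvil face at about (705..735, 100..275). Next I get a precise caliper frame.

Run:
```python
from h import *
g=dict(np.load('top0.npz'));P=cloud(g);Z=P[:,:,2]
m=np.zeros(Z.shape,bool);m[140:215,240:345]=True
Q=P[m&(Z>28)&(Z<95)]
th=np.radians(10)
for it in range(4):
    c,s=np.cos(th),np.sin(th);R=np.array([[c,-s],[s,c]])
    L=Q[:,:2]@R   # local coords (unshifted): x=along caliper x
    if it==0: x0=(np.array([615,-53.5])@R)[0]
    b=(abs(L[:,0]-x0)<18)&(Q[:,2]<41)&(Q[:,2]>30)
    a=np.polyfit(L[b,1],L[b,0],1); th-=np.arctan(a[0]); print(np.degrees(th),b.sum(),a)
c,s=np.cos(th),np.sin(th);R=np.array([[c,-s],[s,c]]);L=Q[:,:2]@R
b=(abs(L[:,0]-x0)<18)&(Q[:,2]<41)&(Q[:,2]>30); print('beam x pct',np.percentile(L[b,0],[1,50,99]))
xc=np.percentile(L[b,0],[1,99]).mean()
print('y range beam',L[b,1].min(),L[b,1].max())
j=(L[:,0]<xc-40)
d=L[j,0]-xc
y=L[j,1];z=Q[j,2]
mid=(y.min()+y.max())/2
for nm,k in(('anvil',y<mid),('jaw',y>mid)):
    k=k&(z>33)
    print(nm,'x',d[k].min(),'z',z[k].mean());
    for lo in range(-170,-40,20):
        q=k&(d>lo)&(d<lo+20)
        if q.any(): print(lo,y[q].min(),y[q].max(),y[q].mean())
t=Q[:,2]>70;print('tab',L[t].min(0)-[xc,0],L[t].max(0)-[xc,0],'xc',xc)
B=np.array([462.5,236.7])
```

```text
10.734856540958006 574 [-1.28263695e-02  5.93962870e+02]
10.821688532954324 573 [-1.51550532e-03  5.93734927e+02]
10.82257441648992 573 [-1.54615845e-05  5.93730812e+02]
10.822583454506866 573 [-1.57743154e-07  5.93730776e+02]
beam x pct [578.84482253 593.85542063 608.60025843]
y range beam -372.1604888409299 -73.54111232542239
anvil x -169.4442965294399 z 40.998619318535354
-170 -353.07236972986215 -333.0567578169824 -342.6167460945852
-150 -352.8145647590881 -332.7946533840999 -342.47219889813846
-130 -353.5485991086586 -333.76696415337096 -342.9149704869052
-110 -353.0022328971465 -332.9872535670376 -342.3824789609
-90 -352.99067100618385 -333.3545806928169 -343.12558782707225
-70 -352.68840300381595 -332.7081088649447 -342.8024112642794
-50 -352.04007570192596 -332.7682912791793 -342.3231624220315
jaw x -139.52408712278503 z 38.301259348065685
-150 -186.79148805772968 -172.2038291742516 -180.16655527836195
-130 -196.1778989483011 -172.19562700327776 -183.65991393493022
-110 -187.3229923949616 -172.15648672466307 -179.68899654200453
-90 -187.61726704963795 -172.23600583017046 -179.60257383323716
-70 -187.70740015844703 -172.25887558138817 -180.13921851490724
-50 -187.3288423344501 -172.27956316728117 -179.80661063284782
tab [ -16.71379401 -175.70203036] [  17.03663366 -160.37291164] xc 593.7225404775147
```

```bash
cat >> h.py <<'E'
TH=np.radians(10.82);C=np.array([[np.cos(TH),-np.sin(TH)],[np.sin(TH),np.cos(TH)]])
O=C@[593.7,-333.]
def cal(x,y): return O+C@[x,y]
def go(xy,z,ang):
    s=state();R=np.array(s['eef_rot']);d=R.T@(np.r_[xy,z]-s['ee_pos'])/25
    a=np.degrees(np.arctan2(R[1,1],R[0,1]))
    print('t',s['t'],'pos',np.round(s['ee_pos'],1),'ang',round(a,2),'shift units',np.round(d,3),'turn units',round(-(ang-a)/5,3),'F',np.round(s['ft_force'],2),'gap',round(s['finger_gap'],1),'zaxis',np.round(R[:,2],4))
E
python3 -m inch '[[0,0,0,-0.9,85],[0,0,0,-0.9,85],[0,0,0,-0.9,85],[0,0,0,-0.9,85],[0,0,0,0,85]]' 40
python3 -c "
from h import *
go([462.5,236.7],200,82.2)"
```

```text
t: 0.52
ee_pos: [293.3, 607.5, 230.5]
eef_rot: [[-0.991, 0.133, -0.001], [0.133, 0.991, -0.001], [0.0, -0.001, -1.0]]
ft_force: [0.7, -0.2, 0.2]
finger_gap: 84.6
finger_force: 0.0
t 0.5167 pos [293.3 607.5 230.5] ang 82.34 shift units [ -8.688 -13.795   1.234] turn units 0.027 F [ 0.67 -0.17  0.16] gap 84.6 zaxis [-6.0e-04 -1.1e-03 -1.0e+00]
```

```bash
python3 -m inch '[[-0.55,-0.86,0,0,85],[-0.55,-0.86,0,0,85],[-0.55,-0.86,0,0,85],[-0.55,-0.86,0,0,85],[-0.54,-0.86,0,0,85],[-0.54,-0.86,0,0,85],[-0.54,-0.86,0,0,85],[-0.54,-0.86,0,0,85]]' >/dev/null
python3 -m inch '[[-0.54,-0.86,0,0,85],[-0.54,-0.86,0,0,85],[-0.54,-0.86,0,0,85],[-0.54,-0.86,0,0,85],[-0.54,-0.86,0.2,0,85],[-0.54,-0.86,0.3,0,85],[-0.54,-0.86,0.4,0,85],[-0.54,-0.86,0.4,0,85]]' >/dev/null
python3 -m inch '[[0,0,0,0,85],[0,0,0,0,85],[0,0,0,0,85]]' >/dev/null
python3 - <<'E'
from h import *
go([462.5,236.7],50,82.2)
g=get_image('wrist');np.savez('w1.npz',**g);cv2.imwrite('pics/w1.png',g['image'][:,:,::-1])
P=cloud(g);m=((P[:,:,2]>85)&(P[:,:,2]<115)).astype(np.uint8)
k,l,st,c=cv2.connectedComponentsWithStats(m);i=1+np.argmax(st[1:,4]);pts=P[l==i]
print(st[i],pts[:,2].mean(),cv2.minAreaRect(np.float32(pts[:,:2])))
E
```

```text
t 2.1 pos [461.9 237.9 198.8] ang 82.12 shift units [-0.032 -0.047  5.953] turn units -0.016 F [-0.5   0.09  0.71] gap 85.1 zaxis [-3.e-04  5.e-04 -1.e+00]
[  211    54    82   246 18219] 100.97617516276122 ((461.14599609375, 233.9521942138672), (58.28618240356445, 198.99632263183594), 82.21438598632812)
```

View pics/w1.png

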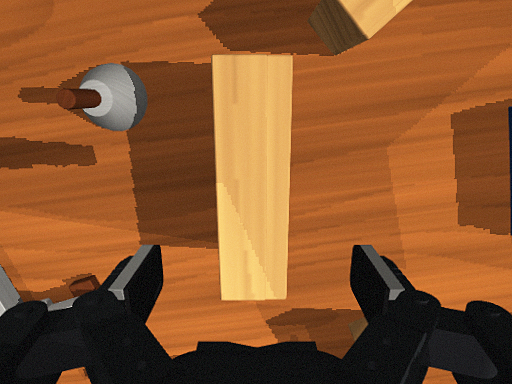

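The wrist view shows the block at columns 213–292, rows 54–300, between the open fingers (tips at about (150,250) and (360,250)). Descending 150 mm and gripping.

```bash
python3 -m inch '[[0,-0.09,0.9,0,85],[0,0,0.9,0,85],[0,0,0.9,0,85],[0,0,0.9,0,85],[0,0,0.9,0,85],[0,0,0.8,0,85],[0,0,0.6,0,85],[0,0,0,0,85]]'
python3 -m inch '[[0,0,0,0,40],[0,0,0,0,40],[0,0,0,0,40],[0,0,0,0,40],[0,0,0,0,40],[0,0,0,0,40]]' 40
```

```text
t: 2.82
ee_pos: [458.8, 235.5, 48.3]
eef_rot: [[-0.991, 0.134, -0.005], [0.134, 0.991, -0.002], [0.005, -0.003, -1.0]]
ft_force: [-1.2, 0.5, 0.4]
finger_gap: 85.2
finger_force: 0.0
t: 3.32
ee_pos: [463.0, 236.2, 53.2]
eef_rot: [[-0.991, 0.135, 0.003], [0.135, 0.991, 0.001], [-0.003, 0.002, -1.0]]
ft_force: [-1.8, -0.8, 5.6]
finger_gap: 57.1
finger_force: 43.2
```

```bash
python3 -m inch '[[0,0,-0.5,0,40],[0,0,-0.8,0,40],[0,0,-0.9,0,40],[0,0,-0.9,0,40],[0,0,-0.8,0,40],[0,0,-0.5,0,40],[0,0,0,0,40],[0,0,0,0,40]]' 60
python3 -c "
from h import *
go(cal(-135,44),165,100.82)"
```

```text
t: 3.98
ee_pos: [462.0, 235.6, 161.7]
eef_rot: [[-0.991, 0.135, 0.001], [0.135, 0.991, 0.001], [-0.001, 0.001, -1.0]]
ft_force: [-0.2, -0.3, -2.8]
finger_gap: 56.4
finger_force: 64.3
t 3.9833 pos [462.  235.6 161.7] ang 82.22 shift units [ -4.042 -16.943  -0.143] turn units -3.72 F [-0.24 -0.26 -2.76] gap 56.4 zaxis [ 1.5e-03  7.0e-04 -1.0e+00]
```

```bash
python3 -m inch '[[-0.1,-0.4,0,0,40],[-0.17,-0.7,0,0,40],[-0.17,-0.7,0,0,40],[-0.17,-0.7,0,0,40],[-0.17,-0.7,0,0,40],[-0.17,-0.7,0,0,40],[-0.17,-0.7,0,0,40],[-0.17,-0.7,0,0,40]]' >/dev/null
python3 -m inch '[[-0.17,-0.7,0,0,40],[-0.17,-0.7,0,0,40],[-0.17,-0.7,0,0,40],[-0.17,-0.7,0,0,40],[-0.17,-0.7,0,0,40],[-0.17,-0.7,0,0,40],[-0.17,-0.7,0,0,40],[-0.17,-0.7,0,0,40]]' >/dev/null
python3 -m inch '[[-0.17,-0.7,0,0,40],[-0.17,-0.7,0,0,40],[-0.17,-0.7,0,0,40],[-0.17,-0.7,0,0,40],[-0.17,-0.7,0,0,40],[-0.17,-0.7,0,0,40],[-0.17,-0.7,0,0,40],[-0.1,-0.5,0,0,40]]' >/dev/null
python3 -m inch '[[0,0,0,-0.4,40],[0,0,0,-0.6,40],[0,0,0,-0.6,40],[0,0,0,-0.6,40],[0,0,0,-0.6,40],[0,0,0,-0.6,40],[0,0,0,-0.3,40],[0,0,0,0,40]]' >/dev/null
python3 - <<'E'
from h import *
go(cal(-135,44),54,100.82)
g=get_image('top');np.savez('t2.npz',**g);cv2.imwrite('pics/t2.png',cv2.resize(g['image'][120:280,150:370,::-1],None,fx=3.5,fy=3.5))
E
```

```text
t 6.65 pos [ 502.8 -181.5  159.6] ang 100.76 shift units [ 0.034 -0.66   4.225] turn units -0.013 F [ 0.95  0.7  -1.9 ] gap 56.4 zaxis [-0.0028  0.0011 -1.    ]
```

View pics/t2.png

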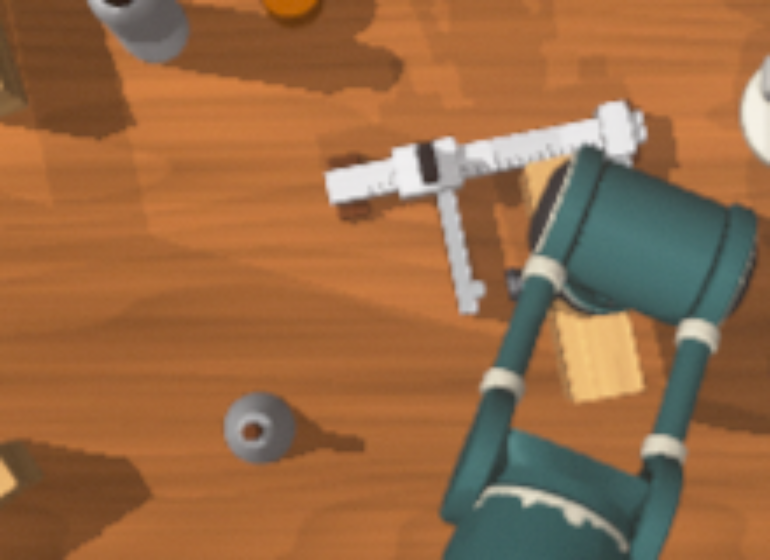

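The held block is parallel to the jaws: its ends are at crop (540,180) and (605,390), and the nose is at (480,290). I check the block's offset in the hand from the depth.

Run:
```python
from h import *
g=dict(np.load('t2.npz'));P=cloud(g);h=cv2.cvtColor(g['image'],cv2.COLOR_RGB2HSV)
m=(h[:,:,0]>12)&(h[:,:,0]<28)&(h[:,:,1]>60)&(P[:,:,2]>185)&(P[:,:,2]<225)
Q=P[m];L=(Q[:,:2]-O)@C;t=(np.array(state()['ee_pos'][:2])-O)@C
print(m.sum(),Q[:,2].mean(),'loc',np.percentile(L,[0,1,99,100],axis=0).round(1).tolist(),'tcp loc',t)
f=L[:,0]<-180;print('far end y',np.percentile(L[f,1],[1,99]),'near',np.percentile(L[L[:,0]>-60,1],[1,99]))
```

```text
630 204.5183516616598 loc [[-233.2, -205.0], [-232.0, -188.4], [-34.6, 91.8], [203.5, 410.2]] tcp loc [-133.72726687   60.27279505]
far end y [-187.55527402   91.51314543] near [ -4.33837277 401.31872025]
```

```bash
python3 -m inch '[[0.03,-0.66,0,0,40],[0,0,0.7,0,40],[0,0,0.9,0,40],[0,0,0.9,0,40],[0,0,0.8,0,40],[0,0,0.5,0,40],[0,0,0.1,0,40],[0,0,0,0,40]]'
python3 -m inch '[[0,0,0.05,0,40],[0,0,0.05,0,40],[0,0,0,0,40],[0,0,0,0,40]]'
python3 -c "
from h import *
go(cal(-135,44),54,100.82)"
```

```text
t: 7.37
ee_pos: [505.4, -197.6, 62.5]
eef_rot: [[-0.983, -0.186, -0.003], [-0.186, 0.983, 0.001], [0.002, 0.002, -1.0]]
ft_force: [0.0, 0.2, -2.0]
finger_gap: 56.4
finger_force: 63.6
t: 7.7
ee_pos: [507.3, -198.3, 62.4]
eef_rot: [[-0.983, -0.186, 0.002], [-0.186, 0.983, -0.001], [-0.002, -0.001, -1.0]]
ft_force: [0.1, -0.0, -3.0]
finger_gap: 56.3
finger_force: 63.5
t 7.7 pos [ 507.3 -198.3   62.4] ang 100.73 shift units [0.095 0.041 0.335] turn units -0.018 F [ 0.13 -0.02 -2.99] gap 56.3 zaxis [ 1.8e-03 -8.0e-04 -1.0e+00]
```

```bash
python3 -m inch '[[0.05,0,0.1,0,40],[0.04,0,0.1,0,40],[0,0,0,0,40],[0,0,0,0,40]]' | grep -E 'pos|force'
python3 -m inch '[[0,0,0.05,0,40],[0,0,0,0,40],[0,0,0,0,40]]'| grep -E 'pos|force'
```

```text
ee_pos: [503.8, -198.3, 56.0]
ft_force: [-0.4, 0.7, -1.9]
finger_force: 63.5
ee_pos: [504.3, -198.4, 55.0]
ft_force: [-0.3, 0.1, -2.9]
finger_force: 63.5
```

```bash
python3 -m inch '[[0,0,0.05,0,40],[0,0,0,0,40],[0,0,0,0,40]]'| grep -E 'pos|force'
```

```text
ee_pos: [504.3, -198.4, 53.7]
ft_force: [0.4, -0.6, -2.0]
finger_force: 63.4
```

```bash
python3 -m inch '[[0,0,0.05,0,40],[0,0,0,0,40],[0,0,0,0,40]]'| grep -E 'pos|force'
```

```text
ee_pos: [504.4, -198.5, 53.5]
ft_force: [-2.7, 0.5, 4.7]
finger_force: 63.6
```

```bash
python3 -m inch '[[0,0,0,0,75],[0,0,0,0,75],[0,0,0,0,75],[0,0,0,0,75],[0,0,0,0,75]]'| grep -E 'pos|force|gap'
python3 -m inch '[[0,0,-0.3,0,75],[0,0,-0.6,0,75],[0,0,-0.9,0,75],[0,0,-0.9,0,75],[0,0,-0.9,0,75],[0,0,-0.9,0,75],[0,0,0,0,50],[0,0,0,0,50]]'| grep -E 'pos|force|gap'
python3 - <<'E'
from h import *
go(cal(0,166.5),100,100.82)
g=get_image('wrist');np.savez('w3.npz',**g);cv2.imwrite('pics/w3.png',g['image'][:,:,::-1])
P=cloud(g);m=((P[:,:,2]>90)&(P[:,:,2]<110)).astype(np.uint8)
k,l,st,c=cv2.connectedComponentsWithStats(m);i=1+np.argmax(st[1:,4]);pts=P[l==i];L=(pts[:,:2]-O)@C
print(st[i],pts[:,2].mean(),cv2.minAreaRect(np.float32(L)))
T=(P[:,:,2]>70)&(P[:,:,2]<92);L=(P[T][:,:2]-O)@C;q=(abs(L[:,0])<25)&(L[:,1]>140)&(L[:,1]<200);print('tab',q.sum(),np.percentile(L[q],[1,99],axis=0) if q.any() else'')
E
```

```text
ee_pos: [504.3, -198.4, 52.5]
ft_force: [-0.0, -0.7, -0.2]
finger_gap: 74.9
finger_force: 0.0
ee_pos: [505.7, -199.0, 167.3]
ft_force: [-1.0, -0.1, 0.1]
finger_gap: 52.2
finger_force: 0.0
t 9.8667 pos [ 505.7 -199.   167.3] ang 100.73 shift units [-5.356  4.972  2.701] turn units -0.018 F [-0.98 -0.07  0.09] gap 52.2 zaxis [ 0.0042 -0.0019 -1.    ]
[  208    43    94   279 23430] 100.9577084223743 ((-136.57484436035156, 40.5466423034668), (58.04964065551758, 200.2136688232422), 89.87744903564453)
tab 69 [[  4.06954267 153.2804077 ]
 [ 14.02758245 159.67697523]]
```

View pics/w3.png

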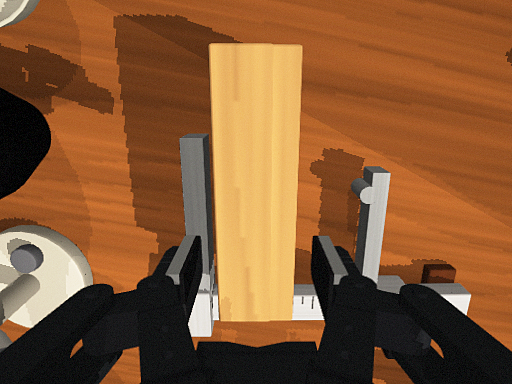

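The block stands between the jaws at columns 210–301, parallel to the anvil (182–212). The nose is at (358,190), and the tab is hidden behind the right finger. Moving over the tab.

```bash
python3 -m inch '[[-0.66,0.61,0,0,50],[-0.67,0.62,0,0,50],[-0.67,0.62,0,0,50],[-0.67,0.62,0,0,50],[-0.67,0.62,0,0,50],[-0.67,0.62,0,0,50],[-0.67,0.62,0,0,50],[-0.67,0.62,0,0,50]]' >/dev/null
python3 -m inch '[[0,0,0,0,50],[0,0,0,0,50],[0,0,0,0,50]]'| grep -E 'pos|force|gap'
python3 - <<'E'
from h import *
go(cal(0,166.5),49,100.82)
g=get_image('wrist');np.savez('w4.npz',**g)
P=cloud(g);L=(P[:,:,:2]-O)@C;Z=P[:,:,2]
T=(Z>76)&(Z<95)&(abs(L[:,:,0])<30)&(abs(L[:,:,1]-166)<30);print('tab',T.sum(),np.percentile(L[T],[1,50,99],axis=0).round(1).tolist(),cv2.minAreaRect(np.float32(L[T])))
E
```

```text
ee_pos: [611.4, -52.0, 163.3]
ft_force: [-0.3, -0.0, -0.6]
finger_gap: 50.1
finger_force: 0.0
t 10.8333 pos [611.4 -52.  163.3] ang 100.76 shift units [-0.134 -0.03   4.572] turn units -0.013 F [-0.33 -0.05 -0.59] gap 50.1 zaxis [-3.3e-03 -1.0e-04 -1.0e+00]
tab 1014 [[-18.8, 154.2], [-3.6, 162.1], [14.2, 169.5]] ((-2.0179805755615234, 161.7794647216797), (15.456061363220215, 33.879310607910156), 89.9679946899414)
```

```bash
python3 -m inch '[[-0.08,-0.03,0.4,0,50],[0,0,0.7,0,50],[0,0,0.8,0,50],[0,0,0.8,0,50],[0,0,0.8,0,50],[0,0,0.6,0,50],[0,0,0.25,0,50],[0,0,0,0,50]]'| grep -E 'pos|force|gap'
python3 -m inch '[[0,0,0,0,50],[0,0,0,0,30],[0,0,0,0,20],[0,0,0,0,10],[0,0,0,0,10],[0,0,0,0,10],[0,0,0,0,10],[0,0,0,0,10]]' 25 | grep -E 'pos|force|gap'
python3 -c "
from h import *
go(cal(0,166.5),49,100.82);print((np.array(state()['ee_pos'][:2])-O)@C)"
```

```text
ee_pos: [612.4, -52.8, 53.5]
ft_force: [-1.1, 0.6, -0.5]
finger_gap: 49.9
finger_force: 0.0
ee_pos: [616.0, -52.8, 57.9]
ft_force: [0.1, -2.6, 6.4]
finger_gap: 15.7
finger_force: 27.5
t 12.2167 pos [616.  -52.8  57.9] ang 100.74 shift units [0.06  0.041 0.357] turn units -0.016 F [ 0.08 -2.55  6.37] gap 15.7 zaxis [ 2.8e-03 -9.0e-04 -1.0e+00]
[  1.47632887 165.49681728]
```

```bash
python3 -m inch '[[0,0,-0.08,0,10],[0,-0.2,0,0,10],[0,-0.3,0,0,10],[0,-0.4,0,0,10],[0,-0.4,0,0,10],[0,-0.3,0,0,10],[0,-0.2,0,0,10],[0,0,0,0,10]]'| grep -E 'pos|force|gap'
cat > f.py <<'E'
from h import *
s=state();print('tab local',((np.array(s['ee_pos'][:2])-O)@C).round(2),'F local',(np.array(s['ft_force'])[:2]@C).round(2),round(s['ft_force'][2],1),'Mz',np.round(s['moment'],2))
E
python3 f.py
```

```text
ee_pos: [624.3, -96.9, 58.0]
ft_force: [5.7, -0.4, -4.0]
finger_gap: 15.3
finger_force: 26.4
tab local [  1.34 120.61] F local [ 5.56 -1.43] -4.0 Mz [-0.09 -0.9   0.09]
```

```bash
python3 -m inch '[[-0.02,-0.04,0.04,0,10],[-0.02,-0.04,0,0,10],[0,-0.04,0,0,10],[0,-0.04,0,0,10]]'>/dev/null; python3 f.py
python3 -m inch '[[0,-0.04,0,0,10]]'>/dev/null; python3 f.py
python3 -m inch '[[0,-0.04,0,0,10]]'>/dev/null; python3 f.py
```

```text
tab local [  1.42 117.53] F local [-0.59  2.68] 5.2 Mz [ 0.38 -0.01 -0.03]
tab local [  1.4 116.5] F local [-0.69  2.98] 4.8 Mz [ 0.36 -0.03  0.04]
tab local [  1.37 115.52] F local [-0.23  2.06] 5.1 Mz [ 0.33 -0.03  0.02]
```

```bash
python3 -m inch '[[0,-0.04,-0.02,0,10],[0,-0.04,0,0,10],[0,-0.04,0,0,10],[0,-0.04,0,0,10],[0,-0.04,0,0,10],[0,-0.04,0,0,10],[0,-0.04,0,0,10],[0,-0.04,0,0,10]]'>/dev/null; python3 f.py
for i in 1 ; do python3 -m inch '[[0,-0.04,0,0,10],[0,-0.04,0,0,10],[0,-0.04,0,0,10]]'>/dev/null; python3 f.py; done
python3 -m inch '[[0,-0.04,0,0,10],[0,-0.04,0,0,10],[0,-0.04,0,0,10]]'>/dev/null; python3 f.py
python3 -m inch '[[0,-0.04,0,0,10],[0,-0.04,0,0,10],[0,-0.04,0,0,10]]'>/dev/null; python3 f.py
```

```text
tab local [  1.39 107.05] F local [0.24 2.14] 5.6 Mz [ 0.38 -0.18 -0.01]
tab local [  1.37 104.05] F local [0.65 3.11] 4.7 Mz [ 0.41 -0.14  0.03]
tab local [  1.32 101.06] F local [0.54 2.28] 4.6 Mz [ 0.39 -0.16  0.01]
tab local [ 1.36 98.43] F local [0.38 4.48] 6.6 Mz [ 0.55 -0.17 -0.02]
```

```bash
python3 -m inch '[[0,-0.04,0,0,10],[0,-0.04,0,0,10],[0,-0.04,0,0,10]]'>/dev/null; python3 f.py
python3 -m inch '[[0,-0.04,0,0,10],[0,-0.04,0,0,10]]'>/dev/null; python3 f.py
python3 -m inch '[[0,-0.04,0,0,10],[0,-0.04,0,0,10]]'>/dev/null; python3 f.py
python3 - <<'E'
from h import *
g=get_image('top');np.savez('t5.npz',**g);cv2.imwrite('pics/t5.png',cv2.resize(g['image'][130:250,240:360,::-1],None,fx=5,fy=5))
E
```

```text
tab local [ 1.37 95.48] F local [0.63 3.55] 5.4 Mz [ 0.56 -0.16  0.  ]
tab local [ 1.34 93.53] F local [0.57 3.61] 5.6 Mz [ 0.6  -0.18  0.02]
tab local [ 1.36 91.47] F local [1.29 3.95] 5.6 Mz [ 0.56 -0.17  0.01]
```

View pics/t5.png

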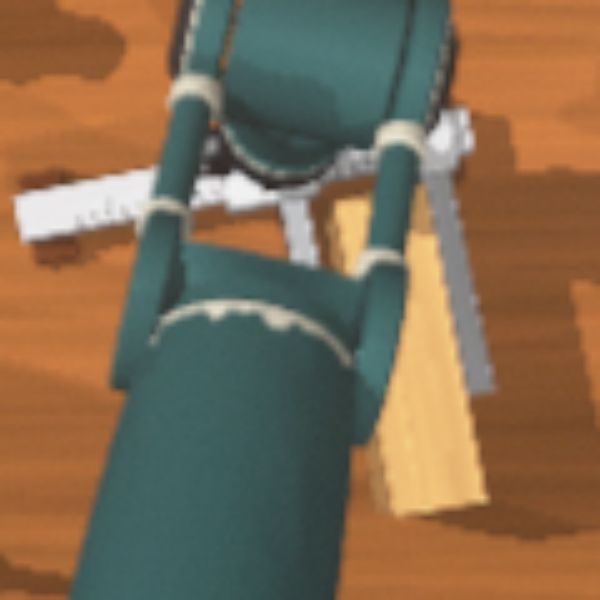

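The block is nearly against the anvil and still parallel, its far end at crop (430,500) and the anvil tip at (480,385). Closing in fine steps now.

```bash
python3 -m inch '[[0,-0.02,0,0,10],[0,-0.02,0,0,10]]'>/dev/null; python3 f.py
python3 -m inch '[[0,-0.02,0,0,10],[0,-0.02,0,0,10]]'>/dev/null; python3 f.py
python3 -m inch '[[0,-0.02,0,0,10]]'>/dev/null; python3 f.py
python3 -m inch '[[0,-0.02,0,0,10]]'>/dev/null; python3 f.py
```

```text
tab local [ 1.31 90.51] F local [0.95 3.8 ] 6.0 Mz [ 0.58 -0.14  0.06]
tab local [ 1.35 89.51] F local [1.03 3.1 ] 5.3 Mz [ 0.56 -0.19  0.08]
tab local [ 1.31 89.  ] F local [1.4  3.87] 5.7 Mz [ 0.52 -0.13  0.01]
tab local [ 1.33 88.51] F local [0.12 4.44] 5.5 Mz [ 0.51 -0.13  0.01]
```

```bash
python3 -m inch '[[0,-0.02,0,0,10]]'>/dev/null; python3 f.py
```

```text
tab local [ 1.34 88.03] F local [0.2  3.91] 5.4 Mz [ 0.54 -0.15  0.05]
```

```bash
python3 -m inch '[[0,-0.02,0,0,10]]'>/dev/null; python3 f.py
```

```text
tab local [ 1.34 87.52] F local [0.9  4.45] 6.1 Mz [ 0.56 -0.1   0.02]
```

```bash
python3 -m inch '[[0,-0.02,0,0,10]]'>/dev/null; python3 f.py
```

```text
tab local [ 1.32 87.03] F local [0.82 4.06] 6.1 Mz [ 0.53 -0.11 -0.02]
```

```bash
python3 -m inch '[[0,-0.02,0,0,10]]'>/dev/null; python3 f.py
```

```text
tab local [ 1.34 86.58] F local [0.56 3.84] 5.6 Mz [ 0.61 -0.15  0.01]
```

```bash
python3 -m inch '[[0,-0.02,0,0,10]]'>/dev/null; python3 f.py
```

```text
tab local [ 1.31 86.32] F local [0.81 5.63] 6.0 Mz [ 0.75 -0.12  0.06]
```

```bash
python3 -m inch '[[0,-0.01,0,0,10]]'>/dev/null; python3 f.py
```

```text
tab local [ 1.34 86.11] F local [0.45 5.79] 5.9 Mz [ 0.68 -0.12  0.02]
```

```bash
python3 -m inch '[[0,0,0,0,10]]'>/dev/null; python3 f.py
```

```text
tab local [ 1.31 86.09] F local [0.53 3.88] 6.2 Mz [ 0.71 -0.18 -0.01]
```

```bash
python3 -m inch '[[0,-0.01,0,0,10]]'>/dev/null; python3 f.py
```

```text
tab local [ 1.31 85.99] F local [0.72 5.02] 6.4 Mz [ 0.78 -0.17  0.04]
```

```bash
python3 -m inch '[[0,-0.01,0,0,10]]'>/dev/null; python3 f.py
```

```text
tab local [ 1.33 85.72] F local [0.44 4.61] 6.3 Mz [ 0.72 -0.11  0.01]
```

```bash
python3 -m inch '[[0,-0.015,0,0,10]]'>/dev/null; python3 f.py
```

```text
tab local [ 1.32 85.35] F local [0.29 5.01] 5.9 Mz [ 0.68 -0.13  0.01]
```

```bash
python3 -m inch '[[0,-0.015,0,0,10]]'>/dev/null; python3 f.py
```

```text
tab local [ 1.32 84.97] F local [-0.09  5.93] 6.0 Mz [ 0.71 -0.12 -0.  ]
```

```bash
python3 -m inch '[[0,-0.015,0,0,10]]'>/dev/null; python3 f.py
```

```text
tab local [ 1.33 84.57] F local [0.3  5.42] 6.3 Mz [ 0.73 -0.12 -0.01]
```

```bash
python3 -m inch '[[0,-0.015,0,0,10]]'>/dev/null; python3 f.py
```

```text
tab local [ 1.32 84.3 ] F local [1.64 6.92] 6.4 Mz [ 0.82 -0.12 -0.02]
```

```bash
python3 -m inch '[[0,0,0,0,10],[0,0,0,0,10]]'>/dev/null; python3 f.py
```

```text
tab local [ 1.34 84.26] F local [-0.25  4.99] 5.8 Mz [ 0.77 -0.13 -0.01]
```

```bash
python3 -m inch '[[0,-0.012,0,0,10]]'>/dev/null; python3 f.py
```

```text
tab local [ 1.34 84.19] F local [0.66 6.23] 6.7 Mz [ 0.86 -0.09 -0.01]
```

```bash
python3 -m inch '[[0,-0.012,0,0,10]]'>/dev/null; python3 f.py
```

```text
tab local [ 1.33 84.06] F local [0.98 7.52] 6.8 Mz [ 0.92 -0.14  0.03]
```

```bash
python3 -m inch '[[0,0,0,0,10]]'>/dev/null; python3 f.py;python3 -m inch '[[0,0,0,0,10]]'>/dev/null; python3 f.py;python3 -m inch '[[0,0,0,0,10]]'>/dev/null; python3 f.py
```

```text
tab local [ 1.3  84.02] F local [0.99 7.2 ] 6.2 Mz [ 0.91 -0.13 -0.01]
tab local [ 1.33 84.04] F local [0.55 6.5 ] 5.8 Mz [ 0.85 -0.12 -0.03]
tab local [ 1.31 84.04] F local [-0.12  6.3 ] 5.4 Mz [ 0.87 -0.15 -0.02]
```

```bash
python3 -m inch '[[0,0,0,0,50],[0,0,0,0,50],[0,0,0,0,50],[0,0,0,0,50],[0,0,0,0,50]]'|grep -E 'pos|force|gap'
python3 -m inch '[[0,0,-0.3,0,50],[0,0,-0.6,0,50],[0,0,-0.9,0,50],[0,0,-0.9,0,50],[0,0,-0.9,0,50],[0,0,-0.9,0,50],[0,0,-0.9,0,50],[0,0,0,0,50]]'|grep -E 'pos|force|gap'
python3 -m inch '[[0.6,0.6,-0.3,0,50],[0.8,0.8,-0.3,0,50],[0.8,0.8,-0.3,0,50],[0.8,0.8,-0.3,0,50],[0.8,0.8,-0.3,0,50],[0.8,0.8,0,0,50],[0.8,0.8,0,0,50],[0,0,0,0,50]]'|grep -E 'ee_pos'
python3 -m inch '[[0.6,0.6,0,0,50],[0.8,0.8,0,0,50],[0.8,0.8,0,0,50],[0.8,0.8,0,0,50],[0,0,0,0,50],[0,0,0,0,50]]'|grep -E '^t|ee_pos'
python3 - <<'E'
from h import *
g=get_image('top');np.savez('t6.npz',**g);cv2.imwrite('pics/t6.png',cv2.resize(g['image'][130:250,240:360,::-1],None,fx=5,fy=5))
P=cloud(g);L=(P[:,:,:2]-O)@C;Z=P[:,:,2]
def reg(z0,z1,x0,x1,y0,y1): return (Z>z0)&(Z<z1)&(L[:,:,0]>x0)&(L[:,:,0]<x1)&(L[:,:,1]>y0)&(L[:,:,1]<y1)
m=reg(88,112,-260,-20,-20,90);print('block',m.sum(),cv2.minAreaRect(np.float32(L[m])))
m=reg(70,95,-30,30,50,120);print('tab',L[m].mean(0))
E
```

```text
ee_pos: [630.8, -134.3, 57.2]
ft_force: [-0.2, -0.7, 0.3]
finger_gap: 49.6
finger_force: 0.0
ee_pos: [634.6, -135.0, 199.7]
ft_force: [0.8, -0.2, 0.6]
finger_gap: 49.9
finger_force: 0.0
ee_pos: [469.3, -24.3, 229.6]
t: 19.85
ee_pos: [385.5, 33.5, 230.3]
block 1221 ((-134.92689514160156, 29.049789428710938), (58.54563903808594, 199.3943634033203), 89.9601821899414)
tab [-1.00477663 87.25289655]
```

View pics/t6.png

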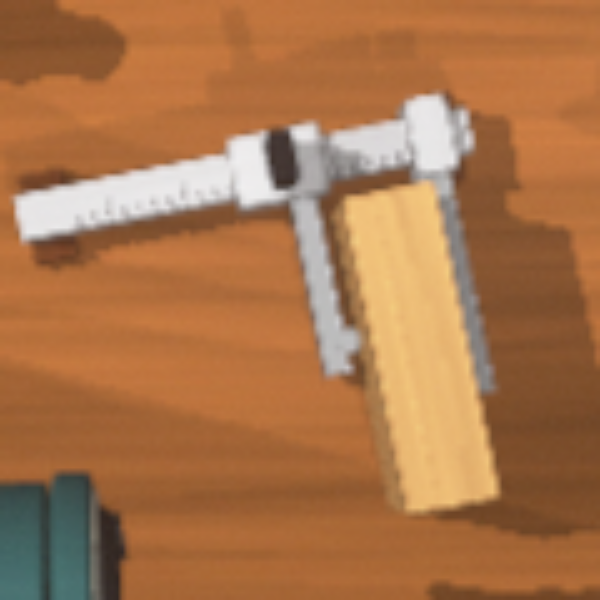

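The block lies flat against the anvil with its -y face at about 0 and no tilt. The nose, at crop (350,340), touches it, and the arm is clear.

```bash
python3 -c "
from plant import sign_off
print(sign_off())"
```

```text
the job is handed in; nothing more can be done
None
```

The bamboo block is standing clamped flat against the fixed jaw with the caliper left closed on it at about 57 to 58 mm, the clamp force on the nose was about 4 N (racking starts near 8 N), nothing else was touched, and the job was handed in at about 20 s.

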